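# Unlock the light source and index its filter

## Robot

A 7-joint arm with a two-finger parallel gripper is mounted at the origin on the work surface. World frame = base frame: x ahead of the robot, y to its left, z up, the work surface at z = 0. Lengths are in m, angles in degrees, forces in N, time in s.
With the tool pointing down it reaches from about 0.4 to 0.85 m from the base axis. Payload 4.4 kg.
Tool frame: the origin (TCP) lies on the centre line of the jaws, within the pads' length; the fingertips stand 19 mm ahead of it and the grasp point (between the pads) is the TCP (arm.tip_reach is the distance from the TCP to the fingertips, in m); x points along the fingers, z is the direction in which the jaws open and shut, and the axes are right-handed (so a half turn about x gives the same grasp; the last joint's range is limited). The gripper opens to 94 mm and grips with 3 to 60 N. Pads are 16 mm wide; open, the fingers measure 119 mm over their backs; the gripper's body (75 mm by 177 mm) begins 78 mm behind the grasp point.
Start: joints at [71.23, 36.005, 2.206, 86.941, -1.547, 57.084, -1.146], TCP at [0.168, -0.628, 0.193] pointing down, gripper open.
Joint ranges: [-175.42, 175.42], [-21.48, 121.26], [-71.46, 75.88], [10.55, 141.38], [-63.04, 243.04], [13.31, 113.54], [-168.57, 168.57]. Speed limits (degrees/s): [147.25, 147.25, 180, 180, 180, 180, 180].

## Interface

Orientations are given as [roll, pitch, yaw] about the fixed x, y, z axes, in that order (R = Rz(yaw) Ry(pitch) Rx(roll)).
In Python, from workcell import sensors, eyes, order, arm gives the robot as it stands. The module is installed in compiled form; this text tells all that it offers.
- The arm moves only by the tool servo_tool, never from a script. Its argument "commands" is a list of rows, each a list of 5 numbers: the finger opening in mm, from 0 to 94, then the shift along the tool's x, y, z in units of 30 mm (1.0 is 30 mm), then the turn about the tool's x in units of 10 degrees (1.0 is 10 degrees). In form: [[hand, x, y, z, twist], ...]. A call has 1 to 5 rows; each row shifts and turns the commanded pose from where the row before left it, along the tool's axes as they then stand; what a row does not reach is not made up. A row lasts 1/8 s, in which the tool goes at most 62.5 mm and 10.7 degrees, less where a joint would pass 70% of its speed; a pose out of reach is approached as far as the arm can. A call is refused whole if a number of a shift passes 1 or a number of a turn 1, either way. A call with a gripper value outside its range is refused whole. The fingers move at their own pace and stop on an object; "newtons" is the grip in N (left out, the last holds). Time passes only in rows, so rows that do not move let the fingers close. It gives the time, the measured TCP pose, the force and the opening at its end, in the units of the state.
- sensors.read_state(): the state, without advancing time (a new reading comes with each control period).
- eyes.read_camera(name): name is "scene" or "top"; returns a dict with "img" (400x640x3 uint8, red, green, blue), "fx", "fy", "cx", "cy" (pixels), "D" ([k1, k2, p1, p2, k3] as OpenCV has them; the pictures are not rectified), "camera_from_world" (4x4, takes a point from world to camera coordinates). Camera axes: x right, y up, looking along -z (the intrinsics and any distortion apply to the point x, -y, -z); pixel columns grow to the right and rows downward; lengths in m; the calibration is good to about 2 mm. A picture is of the moment at which its call begins. There is no depth.
- order.sign_off(): hands the job in, once; it reports no verdict.
The state is a dict: "t": time; "qpos": joint angles; "joint_velocities": joint speeds; "effort": joint torques, N m; "position": TCP position; "eef_rot": TCP orientation; "force": force on the tool from outside, world axes, zero at the start; "moment": the same for the moment, N m; "finger_gap": opening from 0.0 (shut) to 1.0 (fully open).
Only numpy, scipy, OpenCV 4.12 (cv2) and the standard library are available. Lean on these libraries where they do the work, as an engineer would, in place of code of your own. Each camera call takes 0.05 s, during which the arm holds its last target. There are 200 camera calls.

## Task

On the white light-source box, push the red key in and turn it a quarter turn clockwise to unlock the service panel, then swing the panel up by its bar handle until it stands upright and stays open. Inside, slide the orange tab of the filter slider to the left until it clicks into its next stop, and leave it seated there; do not run it on to its far end. Never force the panel while it is locked, leave the other things alone, and let go of everything.

Things in the scene. Friction and masses are not known exactly. Their poses are not given: they have to be found in the camera images.
- housing: Light source: white metal box 260 (x) x 360 (y) x 130 (z) mm, brass-coloured front, fixed. Origin: centre of its underside; z up, +x from front to back, +y to the robot's left; yaw up to 0.3 rad. Grey service panel 170 x 252 x 4 mm lies on the flat roof (panel top z = 134) over an opening x -85..75, y -120..120. A red dust cap lies loose on the roof, right of the panel.
- key_grip (a point): Middle of the red key's bow, on its turning axis: upright slab 36 mm long, 9 mm thick, 30 mm high (top 14 mm above this point), on a 10 mm stem over a steel collar 36 mm across whose top is 36 mm below this point. Locked, its length lies along the housing's x; unlocked, along y. Take it across its thickness. It is near the panel's front edge, on the right.
- key (a joint): Turn of the key, rad: 0 locked, grows clockwise seen from above to a hard stop at 1.571, unlocked. Push-and-turn: it blocks after 0.1 rad unless first pushed down about 8 mm till it bottoms (spring 7 N, 10 N at the bottom; 3 mm is not enough) and held down while turned (under 0.15 N m). Let go in mid-turn it stays, down, for a regrasp; at the end it springs up. Locked, a cam holds the panel shut.
- panel_handle (a point): Middle of the panel's handle: round steel bar, 10 mm diameter, 80 mm long along the housing's y, left of the key, 140 mm in front of the hinge axis and 32 mm behind the panel's front edge; its centre line 34 mm above the panel's middle plane (27 mm free under it). Pinched across (along the housing's x) the tool may stay vertical all the way: the bar turns between the fingers.
- panel_hinge (a point): Point on the panel's hinge axis, in line with the handle's middle and in the panel's middle plane, 132 mm above the table. The axis runs along the housing's y at the panel's far (+x) edge.
- panel (a joint): Angle of the panel, rad: 0 shut; grows as its front edge swings up and over to the far side; 1.571 upright, stop at 1.8. The hinge is stiff (about 5 N at the handle), and the panel stays at whatever angle it is left.
- filter_tab (a point): Middle of the filter slider's orange tab, 16 (x) x 12 (y) x 26 mm high, inside the box under the panel, about 19 mm below the roof's top face; its place in the box varies by some cm. It stands on a steel plate whose top edge is 19 mm below this point and slides along the housing's y. Nothing else in the opening is as high.
- filter (a joint): Travel of the filter slider, m, along the housing's +y (to the robot's left): 0 clear window (first stop, the start), 0.056 far end. The next stop, blue filter, is a notch somewhere between 0.022 and 0.034, not visible: feel for it. Leaving a stop takes about 5 N for 6 mm, then it slides at about 1 N and stays where left; from about 5 mm before the notch it is pulled in with up to 4 N; 5 N drives it out.
- detent (a joint): Lift of the slider's sprung click pin, m: 0 when seated in a stop, about 0.0025 when riding on the track between stops.

How it is judged:
By the outcome, as a careful person would: the job done as asked, in the order asked, and still so for the second after the job is handed in, with the robot touching nothing.
It also fails if it takes over 72 s, if anything falls off the work surface, if the arm or the gripper's body presses on something with over 40 N, if the wrist force passes 120 N, or if a joint passes its speed limit or range.

## Working session

There is one attempt and no reset: what is moved stays moved. The work goes in short steps, Python scripts to look and compute and a tool call to move; the robot and the scene stay as the last step left them, time stands still between calls to the robot, and variables do not carry over. Pictures are saved under pics/ and viewed, about 8 in all and at most 12, crops included, and the job is handed in when it is done.

Besides the shell and the picture viewer there is one more tool, called after "Request:" as name(argument=value, ...), one argument or row to a line, values as JSON. servo_tool: Moves the arm, as the interface text tells. Its arguments: {"type":"object","properties":{"commands":{"type":"array"},"newtons":{"type":"number"}},"required":["commands"]}

```bash
mkdir -p pics; cat > h.py <<'E'
import numpy as np, cv2
from workcell import sensors, eyes, order, arm
def save(c,name,crop=None,k=1):
    im=c["img"][:,:,::-1]
    if crop: x0,y0,x1,y1=crop; im=im[y0:y1,x0:x1]
    cv2.imwrite("pics/"+name,cv2.resize(im,None,fx=k,fy=k,interpolation=cv2.INTER_CUBIC))
def ray(c,u,v):
    K=np.array([[c["fx"],0,c["cx"]],[0,c["fy"],c["cy"]],[0,0,1]])
    p=cv2.undistortPoints(np.array([[[u,v]]],float),K,np.array(c["D"],float))[0,0]
    T=np.array(c["camera_from_world"]);R=T[:3,:3]
    d=R.T@np.array([p[0],-p[1],-1]);o=-R.T@T[:3,3]
    return o,d/np.linalg.norm(d)
def tri(c1,p1,c2,p2):
    o1,d1=ray(c1,*p1);o2,d2=ray(c2,*p2)
    s=np.linalg.lstsq(np.c_[d1,-d2],o2-o1,rcond=None)[0]
    a=o1+s[0]*d1;b=o2+s[1]*d2
    return (a+b)/2,np.linalg.norm(a-b)
def atz(c,p,z):
    o,d=ray(c,*p);return o+d*(z-o[2])/d[2]
E
python3 - <<'E'
from h import *
for n in("scene","top"):
    c=eyes.read_camera(n);save(c,n+"0.png",k=1.25);T=np.array(c["camera_from_world"]);print(n,c["fx"],-T[:3,:3].T@T[:3,3],-T[2,:3])
    import pickle;pickle.dump(c,open(n+"0.pkl","wb"))
print(sensors.read_state(),arm.tip_reach)
E
```

```text
scene 438.1740695090368 [ 0.81190249 -0.24441609  0.63689152] [-0.42305719  0.42137778 -0.80216169]
top 425.6757949984654 [0.52488118 0.03748444 0.77980213] [ 0.0647925  -0.00562907 -0.99788288]
{'t': 0.1, 'qpos': array([71.228954  , 36.05311185,  2.201309  , 86.98864729, -1.5472537 ,
       57.08268398, -1.1458568 ]), 'joint_velocities': array([-0.00703966, -0.04577079,  0.00121057, -0.10715476,  0.05970296,
        0.01586847, -0.03063358]), 'effort': array([ 2.51810750e-03, -5.50786471e+01,  1.14725277e+00, -1.87118036e+01,
       -5.22212649e-02,  1.92168349e-02,  3.61479601e-05]), 'position': array([ 0.16813363, -0.62725665,  0.19196039]), 'eef_rot': array([179.89359664,  89.9051736 , 104.89567538]), 'force': array([ 1.04759963, -0.42652605, -0.250647  ]), 'moment': array([0.03667987, 0.05486737, 0.0433219 ]), 'finger_gap': 1.00209422510648} 0.019
```

View pics/scene0.png

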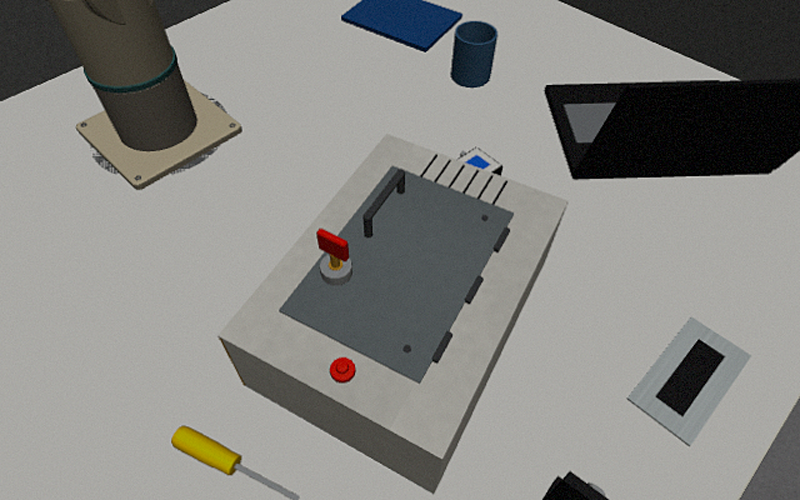

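View pics/top0.png

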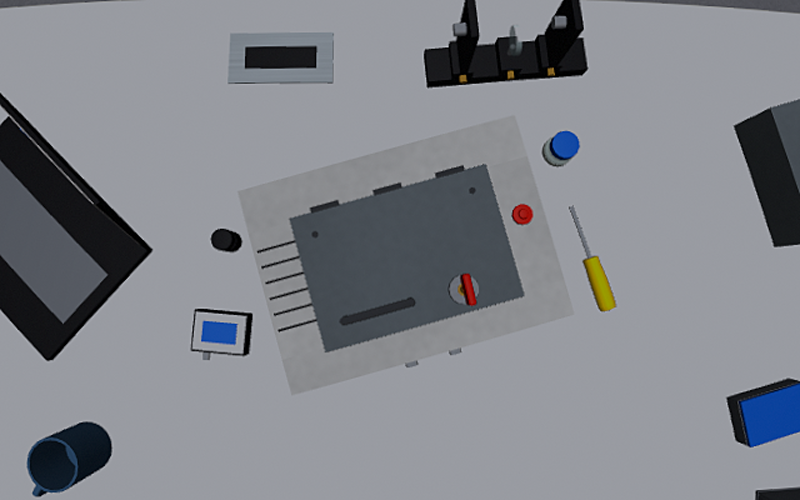

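The scene view, from behind on the right, shows the key bow at about (333,245), the handle from (404,175) to (368,222), and the panel corners at (393,166), (513,212), (421,382) and (281,311). The top view shows the panel corners at (290,218), (486,165), (523,297) and (325,352), the key at (467,289), and the bar from (342,321) to (413,301). Next I'll enlarge both views.

```bash
python3 - <<'E'
from h import *
import pickle
s=pickle.load(open("scene0.pkl","rb"));t=pickle.load(open("top0.pkl","rb"))
k=1/1.25
P={"BL":((513,212),(290,218)),"BR":((421,382),(486,165)),"FR":((281,311),(523,297)),"FL":((393,166),(325,352)),"keytop":((333,238),(467,289))}
for n,(a,b) in P.items():
    a=np.array(a)*k;b=np.array(b)*k
    print(n,*[np.round(x,4) for x in tri(s,a,t,b)],np.round(atz(t,b,.134),4))
a=cv2.resize(s["img"][120:240,210:350],None,fx=4,fy=4,interpolation=cv2.INTER_CUBIC)[:,:,::-1]
b=cv2.resize(t["img"][190:290,250:430],None,fx=4,fy=4,interpolation=cv2.INTER_CUBIC)[:,:,::-1]
cv2.imwrite("pics/a.png",np.clip(a*1.6,0,255).astype(np.uint8));cv2.imwrite("pics/b.png",np.clip(b*1.6,0,255).astype(np.uint8))
E
```

```text
BL [0.6068 0.1707 0.1373] 0.0002 [0.6073 0.1714 0.134 ]
BR [ 0.6755 -0.0681  0.1343] 0.0038 [ 0.6742 -0.0694  0.134 ]
FR [ 0.5127 -0.1132  0.1296] 0.0032 [ 0.5117 -0.1135  0.134 ]
FL [0.445  0.1271 0.1329] 0.0009 [0.4448 0.1266 0.134 ]
keytop [ 0.5216 -0.0372  0.1957] 0.0002 [ 0.5214 -0.045   0.134 ]
```

View pics/a.png

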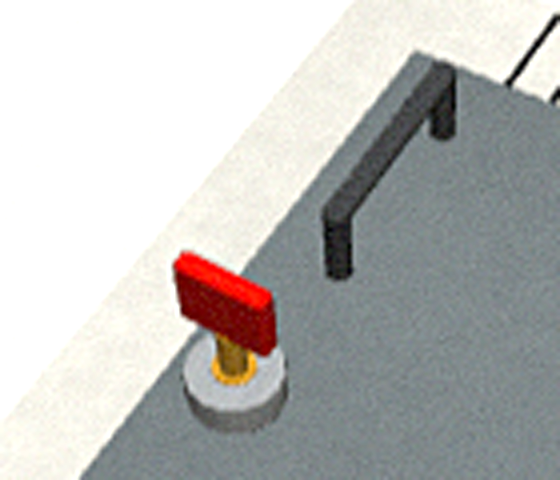

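View pics/b.png

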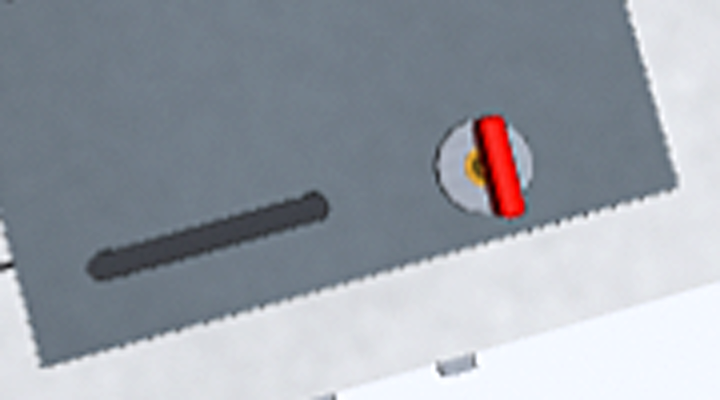

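The enlarged scene crop shows the key's top edge centred at (225,277) and the bar from (337,214) to (440,72). The enlarged top crop shows the key's top centred at (502,167), the collar at (483,166), and the bar from (100,265) to (318,206).

```bash
python3 - <<'E'
from h import *
import pickle
s=pickle.load(open("scene0.pkl","rb"));t=pickle.load(open("top0.pkl","rb"))
S=lambda u,v:(210+u/4,120+v/4)
T=lambda u,v:(250+u/4,190+v/4)
for n,a,b in (("key",(225,277),(502,167)),("handle",(390,141),(209,235)),("hR",(337,211),(318,206)),("hL",(442,70),(100,265)),("collar",(235,372),(483,166))):
    print(n,*[np.round(x,4) for x in tri(s,S(*a),t,T(*b))])
a=atz(t,T(100,265),.166);b=atz(t,T(318,206),.166);print(a,b,np.linalg.norm(a-b),np.degrees(np.arctan2(*(a-b)[[1,0]]))-90)
a=atz(t,T(492,118),.197);b=atz(t,T(513,215),.197);print((a+b)/2,np.linalg.norm(a-b),np.degrees(np.arctan2(*(a-b)[[1,0]])))
for f in((486,165),(290,218)),((523,297),(325,352)):
    a,b=[atz(t,np.array(q)*.8,.134) for q in f];print(np.degrees(np.arctan2(*(b-a)[[1,0]]))-90)
E
```

```text
key [ 0.5216 -0.0385  0.1993] 0.002
handle [0.4962 0.0617 0.1676] 0.0001
hR [0.5073 0.0234 0.1692] 0.0017
hL [0.4852 0.1004 0.1689] 0.0004
collar [ 0.5213 -0.0387  0.147 ] 0.0009
[0.48515049 0.10087204 0.166     ] [0.50659078 0.02267993 0.166     ] 0.08107831213819314 15.33363732578745
[ 0.52114037 -0.0397216   0.197     ] 0.03389622219557558 12.10466430009184
15.528733396690413
15.572965438417114
```

```bash
cat >> h.py <<'E'
from scipy.spatial.transform import Rotation as Rt
def to(p,yaw=None,st=None):
    "units along tool x,y,z to world p; twist units so jaw axis (tool z) lies at yaw (mod 180)"
    st=st or sensors.read_state();R=Rt.from_euler("xyz",st["eef_rot"],degrees=True).as_matrix()
    print("t",st["t"],"pos",st["position"].round(4),"F",st["force"].round(1),"gap",round(st["finger_gap"]*94,1),"q",st["qpos"].round(0))
    print("x",R[:,0].round(3),"zyaw",np.degrees(np.arctan2(R[1,2],R[0,2])).round(2))
    print("units",(R.T@(np.array(p)-st["position"])/.03).round(3), "mm",(1000*(np.array(p)-st["position"])).round(1))
    if yaw is not None:
        print("twist",((np.degrees(np.arctan2(R[1,2],R[0,2]))-yaw+90)%180-90)/10)
H=Rt.from_euler("z",15.5,degrees=True).as_matrix()
E
python3 -c "
from h import *
to([.521,-.039,.26],105.5)"
```

```text
t 0.1 pos [ 0.1681 -0.6273  0.192 ] F [ 1.  -0.4 -0.3] gap 94.2 q [71. 36.  2. 87. -2. 57. -1.]
x [-0.     0.002 -1.   ] zyaw -75.0
units [ -2.242  16.437 -15.899] mm [352.9 588.3  68. ]
twist -0.049792111778157275
```

Request:
servo_tool(
  commands=[
    [40, -1, 0, 0, 0],
    [40, -1, 0, 0, 0],
    [40, -1, 0.4, -0.4, 0],
    [40, -0.6, 1, -1, 0],
    [40, 0, 1, -1, 0],
  ],
  newtons=45,
)

```text
t: 0.72
position: [0.2199, -0.5394, 0.3019]
eef_rot: [14.8, 89.9, -60.2]
force: [0.7, -0.2, -0.1]
finger_gap: 0.503
```

Request:
servo_tool(
  commands=[
    [40, 0, 1, -1, 0],
    [40, 0, 1, -1, 0],
    [40, 0, 1, -1, 0],
    [40, 0, 1, -1, 0],
    [40, 0, 1, -1, 0],
  ],
)

```text
t: 1.35
position: [0.3256, -0.3545, 0.3005]
eef_rot: [-157.3, 90.0, 127.7]
force: [1.1, 1.0, -0.4]
finger_gap: 0.425
```

Request:
servo_tool(
  commands=[
    [40, 0, 1, -1, 0],
    [40, 0, 1, -1, 0],
    [40, 0, 1, -1, 0],
    [40, 0, 1, -1, 0],
    [40, 0, 1, -1, 0],
  ],
)

```text
t: 1.98
position: [0.4316, -0.171, 0.3006]
eef_rot: [-117.1, 90.0, 167.9]
force: [0.4, -0.4, -0.5]
finger_gap: 0.423
```

```bash
python3 -c "
from h import *
to([.521,-.039,.24],105.5)"
```

```text
t 1.975 pos [ 0.4316 -0.171   0.3006] F [ 0.4 -0.4 -0.5] gap 39.7 q [ 25.  14.  -9. 106.   2.  60. -60.]
x [-0.  0. -1.] zyaw -75.01
units [ 2.019  4.018 -3.477] mm [ 89.4 132.  -60.6]
twist -0.050546431650650446
```

Request:
servo_tool(
  commands=[
    [40, 0, 0, 0, -1],
    [40, 0, 0, 0, -1],
    [40, 0, 0, 0, -1],
    [40, 0, 0, 0, -1],
    [40, 0, 0, 0, -1],
  ],
)

```text
t: 2.6
position: [0.4309, -0.1722, 0.3005]
eef_rot: [-173.6, 90.0, 161.8]
force: [-0.1, 0.3, -0.6]
finger_gap: 0.426
```

Request:
servo_tool(
  commands=[
    [40, 0, 0, 0, -1],
    [40, 0, 0, 0, -1],
    [40, 0, 0, 0, -1],
    [40, 0, 0, 0, -1],
    [40, 0, 0, 0, -1],
  ],
)

```text
t: 3.22
position: [0.431, -0.1722, 0.3005]
eef_rot: [133.5, 90.0, 158.8]
force: [0.2, 0.3, 0.6]
finger_gap: 0.425
```

Request:
servo_tool(
  commands=[
    [40, 0, 0, 0, -1],
    [40, 0, 0, 0, -1],
    [40, 0, 0, 0, -1],
    [40, 0, 0, 0, -1],
    [40, 0, 0, 0, -1],
  ],
)

```text
t: 3.85
position: [0.4309, -0.1723, 0.3005]
eef_rot: [88.1, 90.0, 163.4]
force: [-0.6, 0.4, 0.7]
finger_gap: 0.423
```

Request:
servo_tool(
  commands=[
    [40, 0, 0, 0, -1],
    [40, 0, 0, 0, -1],
    [40, 0, 0, 0, -1],
    [40, 0, 0, 0, 0],
  ],
)

```text
t: 4.35
position: [0.431, -0.1723, 0.3005]
eef_rot: [30.1, 90.0, 135.0]
force: [-0.1, 0.3, -0.1]
finger_gap: 0.426
```

```bash
python3 -c "
from h import *
to([.521,-.039,.24],105.5)"
```

```text
t 4.35 pos [ 0.431  -0.1723  0.3005] F [-0.1  0.3 -0.1] gap 40.0 q [ 52.  18. -44. 105.  14.  62. 108.]
x [-0.001  0.001 -1.   ] zyaw 104.88
units [ 2.017 -4.042  3.523] mm [ 90.  133.3 -60.5]
twist -0.062036678071335415
```

Request:
servo_tool(
  commands=[
    [40, 0, -0.81, 0.7, 0],
    [40, 0, -0.81, 0.7, 0],
    [40, 0.4, -0.81, 0.7, -0.06],
    [40, 0.6, -0.81, 0.7, 0],
    [40, 1, -0.8, 0.72, 0],
  ],
)

```text
t: 4.97
position: [0.5217, -0.0378, 0.2406]
eef_rot: [-122.1, 89.9, -16.7]
force: [0.0, -0.7, 0.3]
finger_gap: 0.424
```

```bash
python3 - <<'E'
from h import *
to([.521,-.039,.185],105.5)
s=eyes.read_camera("scene");t=eyes.read_camera("top")
a=cv2.resize(s["img"][100:240,200:340],None,fx=4,fy=4)[:,:,::-1]
b=cv2.resize(t["img"][160:300,300:440],None,fx=4,fy=4)[:,:,::-1]
cv2.imwrite("pics/c.png",cv2.resize(np.hstack([a,b]),(800,400)))
E
```

```text
t 4.975 pos [ 0.5217 -0.0378  0.2406] F [ 0.  -0.7  0.3] gap 39.9 q [ 30.  27. -42. 103.  21.  58.  85.]
x [ 0.002 -0.001 -1.   ] zyaw 105.34
units [ 1.854  0.035 -0.029] mm [ -0.7  -1.2 -55.6]
twist -0.015638838658506415
```

View pics/c.png

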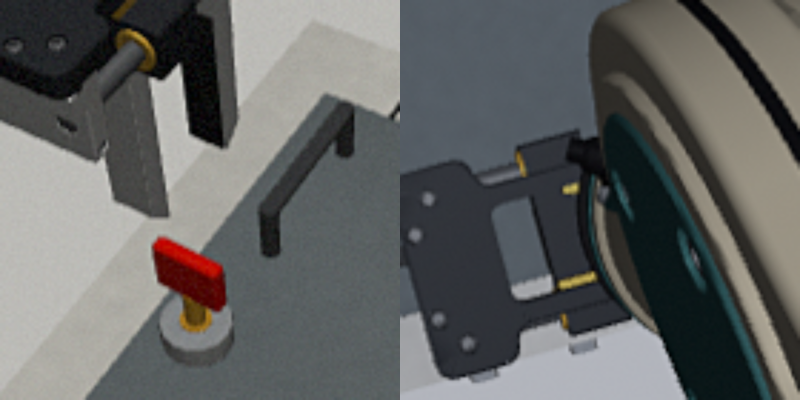

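The gripper hangs above the key, with the jaws straddling the bow, so I'm going down.

Request:
servo_tool(
  commands=[
    [40, 0.9, 0, 0, 0],
    [40, 0.92, 0, 0, 0],
    [9, 0, 0, 0, 0],
    [9, 0, 0, 0, 0],
    [9, 0, 0, 0, 0],
  ],
)

```text
t: 5.7
position: [0.5213, -0.0387, 0.1875]
eef_rot: [-114.2, 89.9, -8.7]
force: [-0.9, -0.1, -0.5]
finger_gap: 0.143
```

Request:
servo_tool(
  commands=[
    [0, 0, 0, 0, 0],
    [0, 0, 0, 0, 0],
    [0, 0, 0, 0, 0],
  ],
)

```text
t: 6.08
position: [0.5214, -0.0383, 0.1875]
eef_rot: [-111.3, 89.9, -5.7]
force: [0.1, -0.2, 5.6]
finger_gap: 0.003
```

```bash
python3 - <<'E'
from h import *
to([.521,-.039,.185],105.5)
s=eyes.read_camera("scene")
a=cv2.resize(s["img"][130:240,210:320],None,fx=5,fy=5,interpolation=cv2.INTER_CUBIC)[:,:,::-1]
cv2.imwrite("pics/d.png",np.clip(a*1.3,0,255).astype(np.uint8))
E
```

```text
t 6.075 pos [ 0.5214 -0.0383  0.1875] F [ 0.1 -0.2  5.6] gap 0.3 q [ 28.  30. -40. 107.  25.  52.  82.]
x [ 0.002 -0.    -1.   ] zyaw 105.59
units [ 0.084  0.02  -0.017] mm [-0.4 -0.7 -2.5]
twist 0.008615499970699148
```

View pics/d.png

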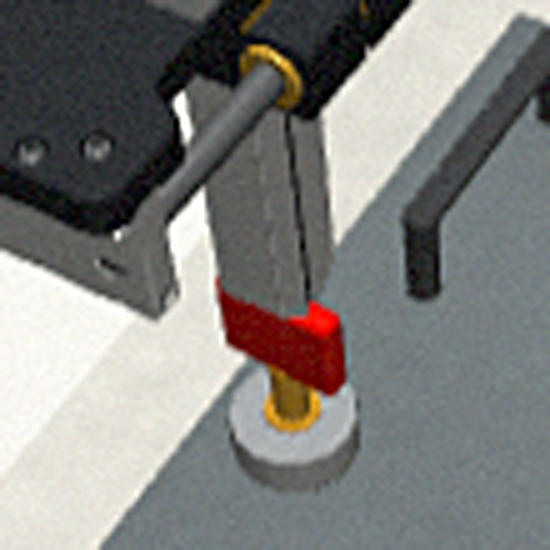

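The picture shows the closed fingertips sitting on top of the bow at about (270,192) full-frame, not around it. I'll check the tip's height.

```bash
python3 - <<'E'
from h import *
import pickle
s=pickle.load(open("scene0.pkl","rb"))
T=np.array(s["camera_from_world"]);K=np.array([[s["fx"],0,s["cx"]],[0,s["fy"],s["cy"]],[0,0,1]])
def proj(p):
    q=T[:3,:3]@p+T[:3,3];return cv2.projectPoints(np.array([[q[0],-q[1],-q[2]]]),np.zeros(3),np.zeros(3),K,np.array(s["D"],float))[0].ravel().round(1)
for z in(.1685,.1785,.1875,.197,.205): print(z,proj(np.array([.5214,-.0383,z])),[((proj(np.array([.5214,-.0383,z])+H@np.array([a,b,0]))-[210,130])*5).round(0) for a,b in((-.008,-.0125),(.008,-.0125),(.008,.0125))])
st=sensors.read_state();print(st["force"],st["moment"],arm.tip_reach,[x for x in dir(arm) if x[0]!='_'])
E
```

```text
0.1685 [267.4 203.5] [array([236., 388.]), array([287., 412.]), array([338., 347.])]
0.1785 [266.8 198.9] [array([232., 366.]), array([283., 390.]), array([335., 324.])]
0.1875 [266.3 194.7] [array([229., 345.]), array([281., 369.]), array([333., 303.])]
0.197 [265.6 190.2] [array([225., 322.]), array([278., 347.]), array([331., 280.])]
0.205 [265.1 186.2] [array([222., 302.]), array([275., 327.]), array([328., 260.])]
[-0.57090252 -0.01802802  5.93930103] [0.04295904 0.0004087  0.01367431] 0.019 ['IKError', 'tip_reach']
```

```bash
python3 - <<'E'
from h import *
import pickle
s=pickle.load(open("scene0.pkl","rb"))
T=np.array(s["camera_from_world"]);K=np.array([[s["fx"],0,s["cx"]],[0,s["fy"],s["cy"]],[0,0,1]])
def proj(p):
    q=T[:3,:3]@p+T[:3,3];return cv2.projectPoints(np.array([[q[0],-q[1],-q[2]]]),np.zeros(3),np.zeros(3),K,np.array(s["D"],float))[0].ravel()
for z in(.2216,.2406,.25): print(z,[((proj(np.array([.5217,-.0378,z])+H@np.array([a,b,0]))-[200,100])*2.857).round(0) for b in(-.0325,-.02,.02,.0325) for a in(-.008,.008)])
E
```

```text
0.2216 [array([126., 266.]), array([157., 281.]), array([143., 246.]), array([174., 260.]), array([194., 185.]), array([224., 199.]), array([209., 167.]), array([239., 180.])]
0.2406 [array([120., 237.]), array([152., 252.]), array([137., 217.]), array([170., 232.]), array([190., 156.]), array([221., 169.]), array([206., 137.]), array([237., 151.])]
0.25 [array([117., 222.]), array([150., 238.]), array([135., 202.]), array([167., 217.]), array([188., 140.]), array([220., 154.]), array([204., 122.]), array([236., 135.])]
```

The fingertips really sit about 29 mm higher than the state reading implies. Both pictures and the contact on the key's top agree on this, while x and y fit. I'll aim reported z = real z − 0.029 and check by contact.

Request:
servo_tool(
  commands=[
    [0, -0.7, 0, 0, 0],
    [40, 0, 0, 0, 0],
    [40, 0, 0, 0, 0],
    [40, 0, 0, 0, 0],
    [40, 0.4, 0, 0, 0],
  ],
)

```text
t: 6.75
position: [0.5209, -0.0385, 0.1949]
eef_rot: [-104.7, 89.9, 0.9]
force: [-0.3, -0.8, 0.2]
finger_gap: 0.394
```

Request:
servo_tool(
  commands=[
    [40, 0.4, 0, 0, 0],
    [40, 0.4, 0, 0, 0],
    [40, 0.4, 0, 0, 0],
    [40, 0, 0, 0, 0],
  ],
)

```text
t: 7.25
position: [0.5197, -0.0385, 0.158]
eef_rot: [68.4, 89.9, 174.0]
force: [-0.3, 1.1, -0.2]
finger_gap: 0.428
```

No contact so far. The fingers now straddle the bow, so I'm closing.

Request:
servo_tool(
  commands=[
    [5, 0, 0, 0, 0],
    [5, 0, 0, 0, 0],
    [5, 0, 0, 0, 0],
    [5, 0, 0, 0, 0],
  ],
)

```text
t: 7.75
position: [0.5209, -0.0391, 0.1595]
eef_rot: [-149.3, 89.9, -43.7]
force: [0.4, -1.8, 1.8]
finger_gap: 0.092
```

Request:
servo_tool(
  commands=[
    [5, 0.1, 0, 0, 0],
    [5, 0.1, 0, 0, 0],
    [5, 0.1, 0, 0, 0],
    [5, 0, 0, 0, 0],
  ],
)

```text
t: 8.25
position: [0.521, -0.0391, 0.1514]
eef_rot: [-156.3, 89.9, -50.7]
force: [-0.8, -2.2, 10.2]
finger_gap: 0.09
```

Request:
servo_tool(
  commands=[
    [5, 0.08, 0, 0, 0],
    [5, 0, 0, 0, 0.5],
    [5, 0, 0, 0, 1],
    [5, 0, 0, 0, 1],
    [5, 0, 0, 0, 0],
  ],
)

```text
t: 8.88
position: [0.5212, -0.0391, 0.1511]
eef_rot: [-132.2, 89.8, -51.7]
force: [-5.9, -1.8, 27.3]
finger_gap: 0.093
```

```bash
python3 -c "
from h import *
to([.521,-.039,.15],15.5);print(sensors.read_state()['moment'])"
```

```text
t 8.875 pos [ 0.5212 -0.0391  0.1511] F [-5.9 -1.8 27.3] gap 8.7 q [ 22.  31. -31. 109.  23.  45.  59.]
x [ 0.002 -0.003 -1.   ] zyaw 80.49
units [0.036 0.007 0.003] mm [-0.2  0.1 -1.1]
twist 6.498526373669899
[-0.51861982  1.60136913 -0.08086539]
```

Request:
servo_tool(
  commands=[
    [5, -0.03, 0, 0, 1],
    [5, 0, 0, 0, 1],
    [5, 0, 0, 0, 1],
    [5, 0, 0, 0, 1],
    [5, 0, 0, 0, 0],
  ],
)

```text
t: 9.5
position: [0.5211, -0.0393, 0.1512]
eef_rot: [-88.0, 89.8, -47.5]
force: [-4.5, -1.4, 20.1]
finger_gap: 0.094
```

Request:
servo_tool(
  commands=[
    [5, 0, 0, 0, 1],
    [5, 0, 0, 0, 1],
    [5, 0, 0, 0, 0.5],
    [5, 0, 0, 0, 0],
  ],
)

```text
t: 10.0
position: [0.521, -0.0393, 0.1512]
eef_rot: [-60.9, 89.8, -45.4]
force: [-4.0, -1.3, 21.1]
finger_gap: 0.093
```

```bash
python3 -c "
from h import *
to([.521,-.039,.15],15.5);print(sensors.read_state()['moment'])"
```

```text
t 10.0 pos [ 0.521  -0.0393  0.1512] F [-4.  -1.3 21.1] gap 8.8 q [ 10.  29. -13. 110.   9.  42.   7.]
x [ 0.002 -0.002 -1.   ] zyaw 15.58
units [0.039 0.01  0.002] mm [-0.   0.3 -1.2]
twist 0.008150871265739568
[-0.61614078  1.16333753  0.18851664]
```

Request:
servo_tool(
  commands=[
    [5, 0, 0, 0, 0.2],
    [5, 0, 0, 0, 0.2],
    [5, 0, 0, 0, 0],
  ],
)

```text
t: 10.38
position: [0.5211, -0.0393, 0.1512]
eef_rot: [-57.2, 89.8, -45.5]
force: [-4.2, -3.0, 20.0]
finger_gap: 0.096
```

```bash
python3 -c "
from h import *
to([.521,-.039,.15],15.5);print(sensors.read_state()['moment'])"
```

```text
t 10.375 pos [ 0.5211 -0.0393  0.1512] F [-4.2 -3.  20. ] gap 9.0 q [  9.  29. -12. 110.   9.  42.   4.]
x [ 0.002 -0.002 -1.   ] zyaw 11.74
units [ 0.04   0.011 -0.001] mm [-0.1  0.3 -1.2]
twist -0.3758359532208743
[-0.62339669  1.07063202  0.78152836]
```

The moment rose to 0.78 N·m, so the key is at its hard stop. I'm releasing and rising.

Request:
servo_tool(
  commands=[
    [36, 0, 0, 0, 0],
    [36, 0, 0, 0, 0],
    [36, -0.3, 0, 0, -0.38],
    [36, -0.8, 0, 0, 0],
    [36, -1, 0, 0, 0],
  ],
)

```text
t: 11.0
position: [0.5197, -0.0382, 0.2114]
eef_rot: [149.7, 89.9, 165.2]
force: [-0.4, 0.1, -0.6]
finger_gap: 0.384
```

```bash
python3 - <<'E'
from h import *
to([.4965,.0617,.2],15.5)
s=eyes.read_camera("scene")
a=cv2.resize(s["img"][110:240,200:350],None,fx=5,fy=5,interpolation=cv2.INTER_CUBIC)[:,:,::-1]
cv2.imwrite("pics/e.png",np.clip(a[:600]*1.3,0,255).astype(np.uint8))
E
```

```text
t 11.0 pos [ 0.5197 -0.0382  0.2114] F [-0.4  0.1 -0.6] gap 36.1 q [ 11.  25. -14. 106.   7.  51.   9.]
x [-0.002  0.001 -1.   ] zyaw 15.41
units [0.383 3.417 0.139] mm [-23.2  99.9 -11.4]
twist -0.008784118925430563
```

View pics/e.png

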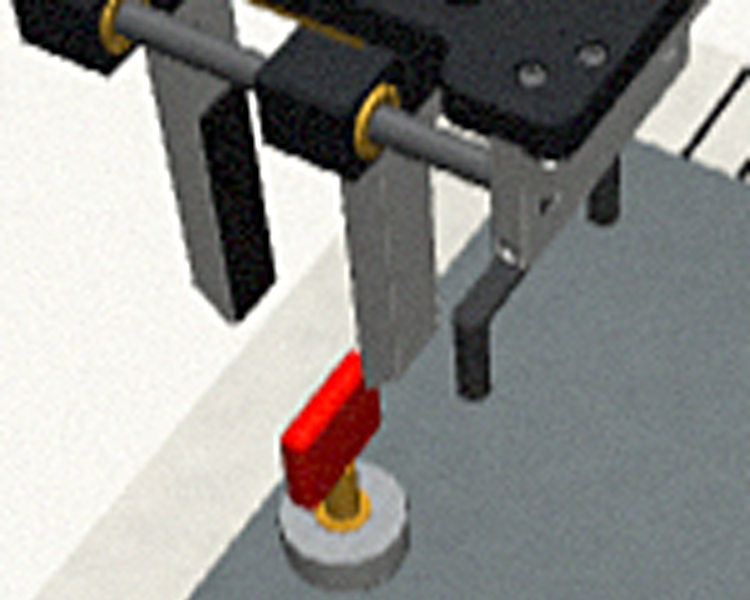

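The key now lies along the housing's y, sprung up, with its bow around (330,430) in the crop, so it is unlocked. Next is the handle.

Request:
servo_tool(
  commands=[
    [36, 0, 0.86, 0.04, 0],
    [36, 0, 0.86, 0.04, 0],
    [36, 0, 0.86, 0.04, 0],
    [36, 0, 0.84, 0.02, 0],
    [36, 0.5, 0, 0, 0],
  ],
)

```text
t: 11.68
position: [0.4974, 0.0644, 0.1968]
eef_rot: [30.5, 89.9, 46.1]
force: [-0.4, -0.6, -0.5]
finger_gap: 0.383
```

Request:
servo_tool(
  commands=[
    [36, 0.6, 0, 0, 0],
    [36, 0.7, 0, 0, 0],
    [36, 0.6, 0, 0, 0],
    [36, 0, 0, 0, 0],
  ],
)

```text
t: 12.18
position: [0.4959, 0.0615, 0.1382]
eef_rot: [168.2, 89.8, -176.4]
force: [-0.8, 2.2, -0.2]
finger_gap: 0.385
```

```bash
python3 - <<'E'
from h import *
to([.4962,.0617,.138],15.5)
E
```

```text
t 12.175 pos [0.4959 0.0615 0.1382] F [-0.8  2.2 -0.2] gap 36.2 q [ -1.  29. -13. 113.  10.  39.  -5.]
x [-0.004 -0.    -1.   ] zyaw 15.42
units [0.007 0.005 0.01 ] mm [ 0.3  0.2 -0.2]
twist -0.008426287498178909
```

Request:
servo_tool(
  commands=[
    [5, 0, 0, 0, 0],
    [5, 0, 0, 0, 0],
    [5, 0, 0, 0, 0],
    [5, 0, 0, 0, 0],
  ],
  newtons=40,
)

```text
t: 12.68
position: [0.4952, 0.0608, 0.14]
eef_rot: [-173.9, 89.8, -158.5]
force: [-5.4, -1.1, 5.2]
finger_gap: 0.097
```

```bash
python3 - <<'E'
from h import *
to([.4962,.0617,.138],15.5)
r=np.array([-.140,.034]);a=0
prev=r
for i,d in enumerate(np.arange(8,97,8)):
    c,s=np.cos(np.radians(d)),np.sin(np.radians(d))
    p=np.array([c*r[0]+s*r[1],-s*r[0]+c*r[1]])
    print(d,"x %.2f z %.2f"%tuple([-(p-prev)[1]/.03,(p-prev)[0]/.03]),"rel start",((p-r)*1000).round(1));prev=p
E
```

```text
t 12.675 pos [0.4952 0.0608 0.14  ] F [-5.4 -1.1  5.2] gap 9.1 q [ -1.  29. -13. 113.  10.  39.  -5.]
x [-0.003 -0.001 -1.   ] zyaw 15.39
units [0.066 0.019 0.039] mm [ 1.   0.9 -2. ]
twist -0.010564073365881655
8 x -0.64 z 0.20 rel start [ 6.1 19.2]
16 x -0.60 z 0.29 rel start [14.8 37.3]
24 x -0.56 z 0.37 rel start [25.9 54. ]
32 x -0.50 z 0.45 rel start [39.3 69. ]
40 x -0.43 z 0.51 rel start [54.6 82. ]
48 x -0.36 z 0.57 rel start [71.6 92.8]
56 x -0.28 z 0.61 rel start [ 89.9 101.1]
64 x -0.19 z 0.64 rel start [109.2 106.7]
72 x -0.10 z 0.66 rel start [129.1 109.7]
80 x -0.00 z 0.67 rel start [149.2 109.8]
88 x 0.09 z 0.66 rel start [169.1 107.1]
96 x 0.18 z 0.65 rel start [188.4 101.7]
```

Request:
servo_tool(
  commands=[
    [5, -0.32, 0, 0.1, 0],
    [5, -0.32, 0, 0.1, 0],
    [5, -0.3, 0, 0.14, 0],
    [5, -0.3, 0, 0.15, 0],
  ],
)

```text
t: 13.18
position: [0.5085, 0.0646, 0.1767]
eef_rot: [178.9, 89.6, -165.7]
force: [-7.5, -1.7, -5.3]
finger_gap: 0.096
```

Request:
servo_tool(
  commands=[
    [5, -0.28, 0, 0.18, 0],
    [5, -0.28, 0, 0.19, 0],
    [5, -0.5, 0, 0.45, 0],
    [5, -0.43, 0, 0.51, 0],
  ],
)

```text
t: 13.68
position: [0.544, 0.0748, 0.222]
eef_rot: [178.7, 89.3, -165.9]
force: [-13.6, -2.5, 5.5]
finger_gap: 0.093
```

Request:
servo_tool(
  commands=[
    [5, -0.36, 0, 0.57, 0],
    [5, -0.28, 0, 0.61, 0],
    [5, -0.19, 0, 0.64, 0],
    [5, 0, 0, 0, 0],
  ],
)

```text
t: 14.18
position: [0.6057, 0.0919, 0.2502]
eef_rot: [1.3, 89.6, 16.7]
force: [-2.0, -1.0, 8.2]
finger_gap: 0.094
```

```bash
cat >>h.py <<'E'
def arc(z0=.140,p0=(.4955,.0612)):
    st=sensors.read_state();d=H.T@(st["position"]-np.array([*p0,z0]));v=np.array([-.14+d[0],.034+d[2]])
    print("rel",(d*1000).round(1),"r",np.hypot(*v).round(4),"deg",np.degrees(np.arctan2(.034,-.14)-np.arctan2(v[1],v[0])).round(1))
E
python3 - <<'E'
from h import *
to([.4962,.0617,.138],15.5);arc()
E
```

```text
t 14.175 pos [0.6057 0.0919 0.2502] F [-2.  -1.   8.2] gap 8.8 q [ -2.  30. -14.  89.   8.  61.  -3.]
x [ 0.007  0.002 -1.   ] zyaw 15.42
units [ 3.711e+00  1.000e-03 -3.814e+00] mm [-109.5  -30.2 -112.2]
twist -0.0078040705521843275
rel [1.144e+02 1.000e-01 1.102e+02] r 0.1464 deg 66.3
```

Request:
servo_tool(
  commands=[
    [5, -0.1, 0, 0.66, 0],
    [5, 0, 0, 0.67, 0],
    [5, 0.09, 0, 0.66, 0],
    [5, 0.12, 0, 0.4, 0],
    [5, 0, 0, 0, 0],
  ],
)

```text
t: 14.8
position: [0.6751, 0.1111, 0.2447]
eef_rot: [5.5, 89.6, 20.9]
force: [3.7, 1.2, 2.1]
finger_gap: 0.094
```

```bash
python3 - <<'E'
from h import *
to([.4962,.0617,.138],15.5);arc()
s=eyes.read_camera("scene");t=eyes.read_camera("top")
cv2.imwrite("pics/f.png",np.vstack([s["img"][0:300],t["img"][60:360]])[:,:,::-1])
E
```

```text
t 14.8 pos [0.6751 0.1111 0.2447] F [3.7 1.2 2.1] gap 8.8 q [ -4.  37. -14.  77.   9.  67.  -3.]
x [ 0.007  0.003 -1.   ] zyaw 15.42
units [ 3.509e+00 -3.000e-03 -6.215e+00] mm [-178.9  -49.4 -106.7]
twist -0.007751001927219647
rel [1.864e+02 1.000e-01 1.047e+02] r 0.1463 deg 94.9
```

View pics/f.png

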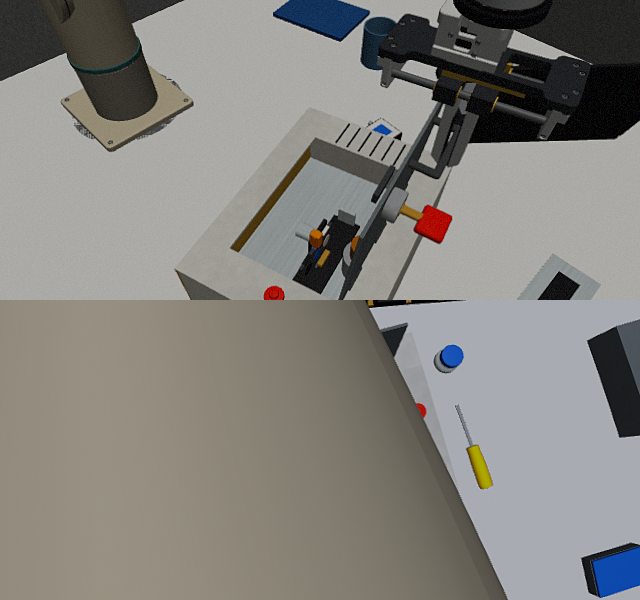

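The panel stands at about 95° by the arc estimate. The orange tab shows at scene (316,238). I'm releasing gently and rising straight up.

Request:
servo_tool(
  commands=[
    [24, 0, 0, 0, 0],
    [24, 0, 0, 0, 0],
    [24, -0.3, 0, 0, 0],
    [24, -0.8, 0, 0, 0],
    [24, -1, 0, 0, 0],
  ],
)

```text
t: 15.52
position: [0.671, 0.1091, 0.3066]
eef_rot: [-177.3, 89.9, -161.9]
force: [1.0, 0.2, 0.2]
finger_gap: 0.257
```

Request:
servo_tool(
  commands=[
    [24, -1, 0, 0, 0],
    [24, -0.3, 0, -0.7, 0],
    [24, 0, 0, -1, 0],
    [24, 0, 0, -1, 0],
    [24, 0, 0, -1, 0],
  ],
)

```text
t: 16.15
position: [0.5634, 0.0795, 0.3456]
eef_rot: [-113.7, 90.0, -98.3]
force: [0.3, -0.9, 0.3]
finger_gap: 0.255
```

Request:
servo_tool(
  commands=[
    [24, 0, 0, -1, 0],
    [24, 0, 0, -1, 0],
    [24, 0, 0, -1, 0],
    [24, 0, 0, -1, 0],
    [24, 0, 0, -1, 0],
  ],
)

```text
t: 16.77
position: [0.4188, 0.0398, 0.3456]
eef_rot: [-74.8, 90.0, -59.4]
force: [0.4, -0.3, 0.1]
finger_gap: 0.257
```

```bash
python3 - <<'E'
from h import *
to([.4962,.0617,.138],15.5)
import pickle
s=eyes.read_camera("scene");t=eyes.read_camera("top")
pickle.dump((s,t),open("in.pkl","wb"))
a=cv2.resize(s["img"][150:300,210:380],None,fx=4,fy=4,interpolation=cv2.INTER_CUBIC)
b=t["img"][80:320,170:470]
cv2.imwrite("pics/g1.png",np.clip(a[:,:,::-1]*1.4,0,255).astype(np.uint8));cv2.imwrite("pics/g2.png",cv2.resize(b,None,fx=2.5,fy=2.5)[:,:,::-1])
E
```

```text
t 16.775 pos [0.4188 0.0398 0.3456] F [ 0.4 -0.3  0.1] gap 24.2 q [  4.   8. -15. 107.   2.  66.   3.]
x [ 0. -0. -1.] zyaw 15.38
units [6.921 0.021 2.68 ] mm [  77.4   21.9 -207.6]
twist -0.011621160028319366
```

View pics/g2.png

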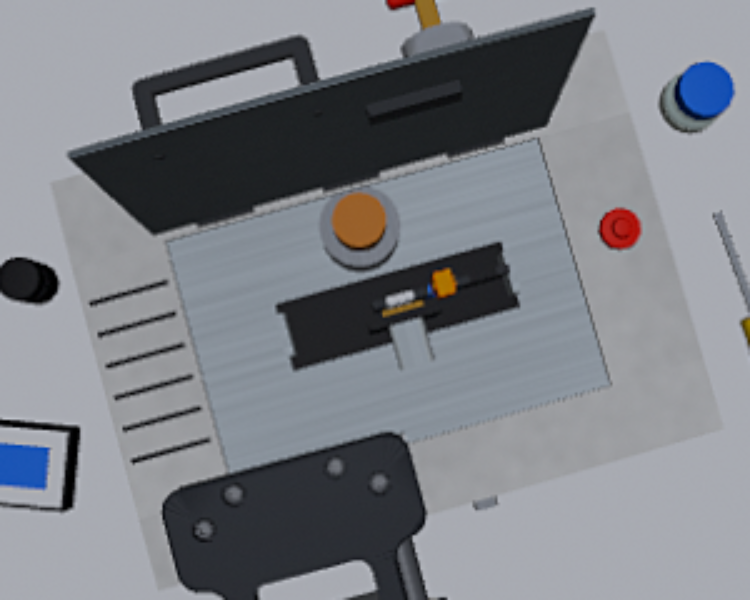

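The top view shows the panel standing upright with its handle and key behind it. The orange tab's top is at crop (445,282), which is full-frame (348,193).

View pics/g1.png

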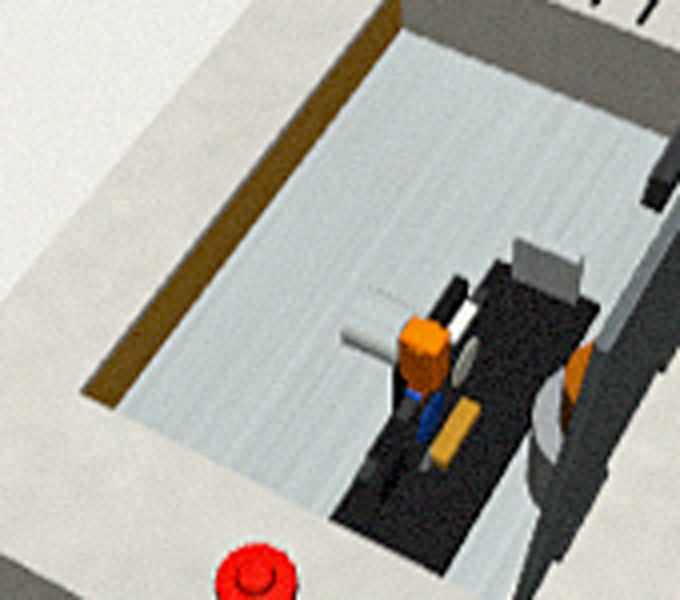

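In the scene crop, the tab's top face is centred at (425,337), which is full-frame (316.2,234.2).

```bash
python3 - <<'E'
from h import *
import pickle
s,t=pickle.load(open("in.pkl","rb"))
hs=cv2.cvtColor(t["img"],cv2.COLOR_RGB2HSV);m=((hs[...,0]>8)&(hs[...,0]<25)&(hs[...,1]>190)&(hs[...,2]>120)).astype(np.uint8)
m[:,:330]=0;m[:,365:]=0;m[:175]=0;m[210:]=0
ys,xs=np.nonzero(m);print(xs.min(),xs.max(),ys.min(),ys.max(),xs.mean(),ys.mean(),len(xs))
for b in((348,192.8),(xs.mean(),ys.mean())):
    p,e=tri(s,(316.2,234.2),t,b);print(p.round(4),round(e,4))
    q=atz(t,b,.124);print(q.round(4), "housing-frame rel hinge", (H.T@(q-np.array([.4962,.0617,0]))).round(4))
q=tri(s,(316.2,234.2),t,(xs.mean(),ys.mean()))[0]
to([q[0],q[1],.25],15.5)
E
```

```text
330 351 187 203 346.03614457831327 193.53012048192772 83
[ 0.581  -0.0064  0.1233] 0.0013
[ 0.5805 -0.0068  0.124 ] housing-frame rel hinge [ 0.0629 -0.0885  0.124 ]
[ 0.5797 -0.0041  0.1194] 0.0001
[ 0.5793 -0.0037  0.124 ] housing-frame rel hinge [ 0.0626 -0.0853  0.124 ]
t 16.875 pos [0.4175 0.0392 0.3459] F [ 0.4  0.1 -0.2] gap 23.9 q [  4.   8. -15. 107.   2.  66.   3.]
x [-0.001 -0.001 -1.   ] zyaw 15.33
units [ 3.195 -2.818  4.838] mm [162.3 -43.3 -95.9]
twist -0.016543597025523125
```

Request:
servo_tool(
  commands=[
    [34, 0, 0, 0, -1],
    [34, 0, 0, 0, -1],
    [34, 0, 0, 0, -1],
    [34, 0, 0, 0, -1],
    [34, 0, 0, 0, -1],
  ],
  newtons=10,
)

```text
t: 17.5
position: [0.4209, 0.0405, 0.3455]
eef_rot: [-46.5, 90.0, 19.3]
force: [0.4, 0.1, -0.3]
finger_gap: 0.361
```

Request:
servo_tool(
  commands=[
    [34, 0, 0, 0, -1],
    [34, 0, 0, 0, -1],
    [34, 0, 0, 0, -1],
    [34, 0, 0, 0, -1],
    [34, 0, 0, 0, 0],
  ],
)

```text
t: 18.12
position: [0.4207, 0.0404, 0.3454]
eef_rot: [-67.5, 90.0, 37.7]
force: [0.4, -0.0, -1.1]
finger_gap: 0.36
```

```bash
python3 - <<'E'
from h import *
to([.581,-.0066,.15],105.5)
E
```

```text
t 18.125 pos [0.4207 0.0404 0.3454] F [ 0.4 -0.  -1.1] gap 33.8 q [ 13.   8. -25. 106.   4.  66.  91.]
x [ 0.  0. -1.] zyaw 105.28
units [ 6.515 -4.737 -2.919] mm [ 160.3  -47.  -195.4]
twist -0.021865234420549485
```

Request:
servo_tool(
  commands=[
    [34, 1, -0.95, -0.58, -0.02],
    [34, 1, -0.95, -0.58, 0],
    [34, 1, -0.95, -0.58, 0],
    [34, 1, -0.95, -0.58, 0],
    [34, 1, -0.94, -0.6, 0],
  ],
)

```text
t: 18.75
position: [0.5821, -0.0063, 0.1941]
eef_rot: [-123.7, 90.0, -18.3]
force: [0.8, 0.1, 0.1]
finger_gap: 0.359
```

Request:
servo_tool(
  commands=[
    [34, 1, 0, 0, 0],
    [34, 0, 0, 0, 0],
  ],
)

```text
t: 19.0
position: [0.5791, -0.0062, 0.1629]
eef_rot: [75.4, 89.7, -179.2]
force: [-0.6, -0.4, -0.0]
finger_gap: 0.36
```

```bash
python3 - <<'E'
from h import *
to([.581,-.0066,.09],105.5)
s=eyes.read_camera("scene")
a=cv2.resize(s["img"][150:270,240:380],None,fx=5,fy=5,interpolation=cv2.INTER_CUBIC)
cv2.imwrite("pics/i.png",np.clip(a[:,:,::-1]*1.4,0,255).astype(np.uint8))
E
```

```text
t 19.0 pos [ 0.5791 -0.0062  0.1629] F [-0.6 -0.4 -0. ] gap 33.8 q [ 11.  33. -20. 100.  15.  50.  90.]
x [-0.005 -0.    -1.   ] zyaw 105.44
units [ 2.429 -0.07  -0.034] mm [  1.9  -0.4 -72.9]
twist -0.005767795957912369
```

View pics/i.png

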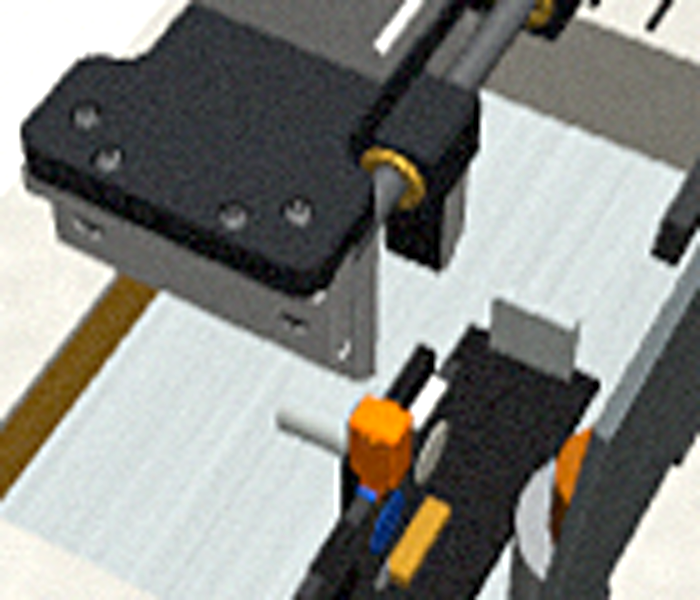

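The open fingers hang above the tab, one on each side along y, and the panel is well clear. I'm lowering.

Request:
servo_tool(
  commands=[
    [34, 0.8, -0.03, 0, 0],
    [34, 0.8, -0.03, 0, 0],
    [34, 0.6, 0, 0, 0],
    [34, 0, 0, 0, 0],
  ],
)

```text
t: 19.55
position: [0.5824, -0.0053, 0.0999]
eef_rot: [-149.2, 90.0, -43.7]
force: [-0.5, 0.8, 0.4]
finger_gap: 0.361
```

Request:
servo_tool(
  commands=[
    [8, 0, 0, 0, 0],
    [8, 0, 0, 0, 0],
    [8, 0, 0, 0, 0],
    [8, 0, 0, 0, 0],
    [8, 0, 0, 0, 0],
  ],
)

```text
t: 20.18
position: [0.5831, -0.0054, 0.1003]
eef_rot: [-105.7, 89.9, -0.1]
force: [0.6, 0.5, 6.9]
finger_gap: 0.144
```

```bash
cat >>h.py <<'E'
def tab(p0):
    st=sensors.read_state();print("t",st["t"].__round__(2),"d",(H.T@(st["position"]-np.array(p0))*1000).round(1),"F",(H.T@st["force"]).round(2),"gap",round(94*st["finger_gap"],1),st["moment"].round(2))
E
python3 - <<'E'
from h import *
to([.581,-.0066,.09],105.5);tab([.581,-.0066,.09])
E
```

```text
t 20.175 pos [ 0.5831 -0.0054  0.1003] F [0.6 0.5 6.9] gap 13.5 q [ 10.  38. -19. 103.  17.  42.  87.]
x [ 0.002 -0.    -1.   ] zyaw 105.59
units [ 0.343  0.079 -0.019] mm [ -2.1  -1.2 -10.3]
twist 0.00901694789223626
t 20.18 d [ 2.4  0.6 10.3] F [0.72 0.3  6.91] gap 13.5 [ 0.05  0.05 -0.01]
```

Request:
servo_tool(
  commands=[
    [8, 0, 0, 0, 0],
    [8, 0, 0, 0, 0],
  ],
)

```text
t: 20.42
position: [0.5831, -0.0055, 0.1003]
eef_rot: [-107.2, 89.9, -1.6]
force: [0.5, 0.5, 6.6]
finger_gap: 0.144
```

```bash
python3 - <<'E'
from h import *
tab([.581,-.0066,.09])
s=eyes.read_camera("scene")
a=cv2.resize(s["img"][150:270,260:380],None,fx=5,fy=5,interpolation=cv2.INTER_CUBIC)
cv2.imwrite("pics/j.png",np.clip(a[:,:,::-1]*1.4,0,255).astype(np.uint8))
E
```

```text
t 20.43 d [ 2.4  0.5 10.3] F [0.65 0.31 6.61] gap 13.6 [ 0.06  0.08 -0.02]
```

View pics/j.png

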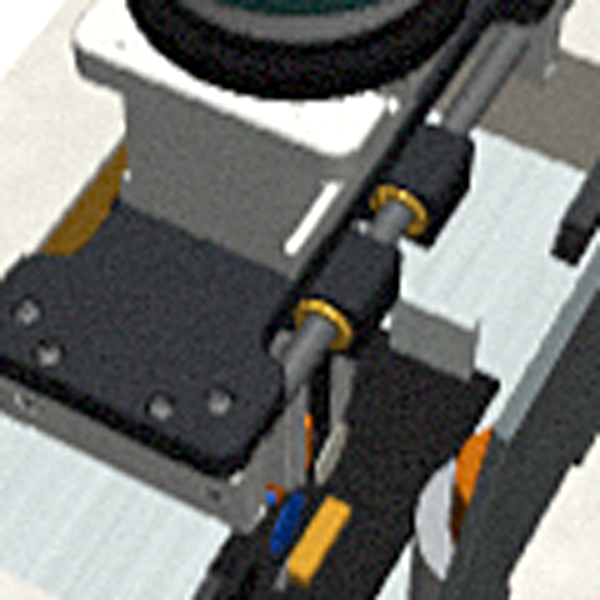

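The fingers hold the tab, with orange showing between them at (308,435). Now I'm sliding left in small steps, reading the force each time.

Request:
servo_tool(
  commands=[
    [8, 0, 0, 0.1, 0],
    [8, 0, 0, 0.1, 0],
    [8, 0, 0, 0, 0],
  ],
)

```text
t: 20.85
position: [0.5828, -0.0043, 0.1004]
eef_rot: [-158.9, 89.6, -53.4]
force: [1.6, -6.6, 4.7]
finger_gap: 0.144
```

```bash
python3 -c "
from h import *
tab([.5831,-.0055,.1003])"
```

```text
t 20.85 d [0.  1.3 0.1] F [-0.23 -6.74  4.71] gap 13.5 [-1.79 -0.67  0.04]
```

Request:
servo_tool(
  commands=[
    [8, 0, 0, 0.1, 0],
    [8, 0, 0, 0.1, 0],
    [8, 0, 0, 0, 0],
  ],
)

```text
t: 21.22
position: [0.5805, 0.0038, 0.1003]
eef_rot: [-146.7, 89.8, -41.2]
force: [0.8, -2.2, 6.1]
finger_gap: 0.145
```

```bash
python3 -c "
from h import *
tab([.5831,-.0055,.1003])"
```

```text
t 21.23 d [-0.   9.7  0. ] F [ 0.15 -2.37  6.1 ] gap 13.6 [-0.67 -0.17 -0.02]
```

Request:
servo_tool(
  commands=[
    [8, 0, 0, 0.1, 0],
    [8, 0, 0, 0.1, 0],
    [8, 0, 0, 0, 0],
  ],
)

```text
t: 21.6
position: [0.5785, 0.0107, 0.1003]
eef_rot: [-137.9, 89.8, -32.4]
force: [-0.0, -1.5, 6.0]
finger_gap: 0.149
```

```bash
python3 -c "
from h import *
tab([.5831,-.0055,.1003])"
```

```text
t 21.6 d [-0.1 16.8 -0. ] F [-0.43 -1.48  5.97] gap 14.0 [-0.27 -0.09  0.01]
```

Request:
servo_tool(
  commands=[
    [8, 0, 0, 0.1, 0],
    [8, 0, 0, 0, 0],
  ],
)

```text
t: 21.85
position: [0.5777, 0.0136, 0.1003]
eef_rot: [-137.4, 89.9, -31.9]
force: [-0.5, -1.7, 6.3]
finger_gap: 0.144
```

```bash
python3 -c "
from h import *
tab([.5831,-.0055,.1003])"
```

```text
t 21.85 d [-0.1 19.9  0. ] F [-0.88 -1.49  6.26] gap 13.5 [-0.36 -0.09 -0.05]
```

Still free sliding at about 1.5 N. Next come 1.5–2 mm steps.

Request:
servo_tool(
  commands=[
    [8, 0, 0, 0.06, 0],
    [8, 0, 0, 0, 0],
  ],
)

```text
t: 22.1
position: [0.577, 0.016, 0.1003]
eef_rot: [-124.2, 89.9, -18.6]
force: [-0.5, -1.2, 6.7]
finger_gap: 0.143
```

```bash
python3 -c "
from h import *
tab([.5831,-.0055,.1003])"
```

```text
t 22.1 d [-0.2 22.4 -0. ] F [-0.79 -1.06  6.68] gap 13.5 [-0.12  0.05  0.01]
```

Request:
servo_tool(
  commands=[
    [8, 0, 0, 0.06, 0],
    [8, 0, 0, 0, 0],
  ],
)

```text
t: 22.35
position: [0.5763, 0.0183, 0.1003]
eef_rot: [-107.0, 89.9, -1.4]
force: [-0.9, 0.3, 6.0]
finger_gap: 0.15
```

```bash
python3 -c "
from h import *
tab([.5831,-.0055,.1003])"
```

```text
t 22.35 d [-0.2 24.8 -0. ] F [-0.78  0.52  5.99] gap 14.1 [0.06 0.13 0.  ]
```

Request:
servo_tool(
  commands=[
    [8, 0, 0, 0.05, 0],
    [8, 0, 0, 0, 0],
  ],
)

```text
t: 22.6
position: [0.5761, 0.019, 0.1003]
eef_rot: [-131.1, 89.9, -25.5]
force: [0.1, -1.4, 6.7]
finger_gap: 0.145
```

```bash
python3 -c "
from h import *
tab([.5831,-.0055,.1003])"
```

```text
t 22.6 d [-0.2 25.5 -0. ] F [-0.3  -1.36  6.73] gap 13.6 [-0.2   0.01  0.03]
```

Request:
servo_tool(
  commands=[
    [8, 0, 0, 0.04, 0],
    [8, 0, 0, 0, 0],
  ],
)

```text
t: 22.85
position: [0.5761, 0.0192, 0.1003]
eef_rot: [-145.9, 89.8, -40.3]
force: [0.4, -2.8, 6.4]
finger_gap: 0.146
```

```bash
python3 -c "
from h import *
tab([.5831,-.0055,.1003])"
```

```text
t 22.85 d [-0.2 25.6 -0. ] F [-0.33 -2.85  6.39] gap 13.7 [-0.68 -0.15 -0.01]
```

The tab has stopped at 25.6 mm while the force rises, which means it is seated in the notch. I'm backing the command off 2 mm, opening and rising.

Request:
servo_tool(
  commands=[
    [8, 0, 0, -0.07, 0],
    [34, 0, 0, 0, 0],
    [34, 0, 0, 0, 0],
    [34, -0.2, 0, 0, 0],
    [34, -0.8, 0, 0, 0],
  ],
)

```text
t: 23.48
position: [0.5743, 0.0187, 0.1285]
eef_rot: [76.6, 89.8, -177.8]
force: [0.8, -0.3, 0.1]
finger_gap: 0.357
```

Request:
servo_tool(
  commands=[
    [34, -1, 0, 0, 0],
    [34, -1, 0, 0, 0],
    [34, -1, 0, 0, 0],
    [34, -1, 0, 0, 0],
    [34, -1, 0, 0, 0],
  ],
)

```text
t: 24.1
position: [0.5753, 0.0189, 0.2805]
eef_rot: [-79.0, 90.0, 26.6]
force: [-0.6, 1.1, 1.3]
finger_gap: 0.364
```

Request:
servo_tool(
  commands=[
    [34, 0, 1, 0, 0],
    [34, 0, 1, 0, 0],
    [34, 0, 1, 0, 0],
    [34, 0, 1, 0, 0],
    [34, 0, 1, 0, 0],
  ],
)

```text
t: 24.72
position: [0.43, -0.0217, 0.2795]
eef_rot: [-130.8, 90.0, -25.2]
force: [0.8, -0.1, 0.4]
finger_gap: 0.361
```

```bash
python3 - <<'E'
from h import *
import pickle
s,t=pickle.load(open("in.pkl","rb"))
tab([.5831,-.0055,.1003])
s1=eyes.read_camera("scene");t1=eyes.read_camera("top")
def orange(c,n):
    hs=cv2.cvtColor(c["img"],cv2.COLOR_RGB2HSV);m=((hs[...,0]>8)&(hs[...,0]<18)&(hs[...,1]>200)&(hs[...,2]>100)).astype(np.uint8)
    k,_,st,ce=cv2.connectedComponentsWithStats(m)
    print(n,[(ce[i].round(1),st[i][4]) for i in range(1,k) if st[i][4]>20])
for c,n in((s,"s0"),(s1,"s1"),(t,"t0"),(t1,"t1")):orange(c,n)
a=cv2.resize(s1["img"][120:270,200:380],None,fx=3,fy=3);b=cv2.resize(t1["img"][80:230,220:400],None,fx=3,fy=3)
cv2.imwrite("pics/k.png",np.clip(np.vstack([a,b])[:,:,::-1]*1.3,0,255).astype(np.uint8)[:, :])
E
python3 -c "
import cv2;i=cv2.imread('pics/k.png');cv2.imwrite('pics/k.png',cv2.resize(i,(360,600)))"
```

```text
t 24.73 d [-151.9   25.3  179.2] F [ 0.77 -0.35  0.39] gap 34.0 [ 0.06 -0.13  0.03]
s0 [(array([315.6, 233.9]), np.int32(72)), (array([353.7, 242.2]), np.int32(46))]
s1 [(array([323.8, 221.3]), np.int32(61)), (array([353.7, 242.1]), np.int32(45))]
t0 []
t1 []
```

```bash
python3 - <<'E'
from h import *
import pickle
s,t=pickle.load(open("in.pkl","rb"))
d=H.T@(atz(s,(323.8,221.3),.121)-atz(s,(315.6,233.9),.121));print("tab travel",(d*1000).round(1))
def red(c,n):
    hs=cv2.cvtColor(c["img"],cv2.COLOR_RGB2HSV);m=(((hs[...,0]<5)|(hs[...,0]>175))&(hs[...,1]>180)&(hs[...,2]>90)).astype(np.uint8)
    k,_,st,ce=cv2.connectedComponentsWithStats(m);print(n,[(ce[i].round(1),st[i][4]) for i in range(1,k) if st[i][4]>20])
red(s,"before");red(eyes.read_camera("scene"),"now");red(t,"top before");red(eyes.read_camera("top"),"top now")
p=pickle.load(open("top0.pkl","rb"));red(p,"top start")
E
```

```text
tab travel [-0.3 24.4  0. ]
before [(array([432.6, 222.6]), np.int32(826)), (array([273.4, 295.1]), np.int32(287))]
now [(array([432.6, 222.6]), np.int32(822)), (array([273.5, 295.2]), np.int32(289))]
top before [(array([335.8,  68.3]), np.int32(606)), (array([417.6, 171. ]), np.int32(193))]
top now [(array([335.8,  68.3]), np.int32(606)), (array([417.6, 171. ]), np.int32(193))]
top start [(array([417.6, 171. ]), np.int32(192)), (array([375.1, 231. ]), np.int32(146))]
```

```bash
python3 -c "
from h import *
order.sign_off()"
```

```text
the job is handed in; nothing more can be done
```

The job is done and handed in at about 25 s on the robot's clock. The key is unlocked, the panel stands open, and the filter slider is seated in its next stop.

- **Key:** I pushed it down about 8 mm until it bottomed, then turned it clockwise to its hard stop, where the moment rose to 0.78 N·m. After release, the picture showed it lying along the housing's y.
- **Panel:** I swung it by the bar to about 95° by my arc estimate. After release it stayed there: the key's image position was the same before and after the slider work.
- **Filter slider:** I slid the tab left until the drag fell to about zero (a slight forward pull) and it stopped moving at 25.6 mm while the force rose. After letting go, the scene camera gave 24.4 mm of travel, about 1 mm less. The click pin itself could not be seen.
- **Other objects:** The dust cap was at the same pixels as at the start. The gripper is open and clear of everything, with a force reading near zero.

**Disagreements:**
- **Fingertip height:** The fingertips sat about 29 mm higher than the reported position implied. Because of this, the first grasp closed on top of the key with about 6 N. I corrected for the offset from there on.
- **Finger opening:** The reading on the 12 mm tab was 13.5 mm, and I did not find out why.
- **Last picture:** The final picture was refused at the viewing limit, so the last checks were by image code only.

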